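# Lever open the stuck receipt printer and load a fresh roll

## Task

The till's receipt printer is out of paper and its cover catch sticks: slide the blade of the palette knife up the sloping nose into the notch under the green-edged front lip of the cover, lever the cover out of its catch with the blade, not with your fingers, and swing it right back. Lay the knife back down on the counter, then set the fresh paper roll gently into the printer's open bucket, lying across it with its core parallel to the hinge. Leave the cover open, since I will feed the paper end through, and do not push the other things on the counter about.

Things in the scene. Friction and masses are not known exactly. Their poses are not given: they have to be found in the camera images.
- printer: fixed receipt printer, dark grey body 194 long (own x, front at -x), 146 wide (y), standing on a 40 high steel riser; light grey hinged cover up to 184 above the counter. Origin: on the counter under its centre, z up. The front face (x -98) ends at z 134; there the body slopes up and inward at 28 degrees (the nose, 54 along the slope): first 16 of bare ledge, then the cover's nose panel lies over it
- cover_hinge (a joint): hinge of the printer's cover, rad: 0 shut in its catch, 1.75 right back against the stop. The hinge line is parallel to the printer's y at x 90, z 141 (printer frame). A spring catch holds it up to about 0.04 rad (some 6 N at the lip to lift it out); beyond that it stays at any angle (stiff hinge, 1 to 2 N at the lip)
- cover: the cover, light grey shell 147 wide; origin on the hinge line at mid width, axes as the printer's when shut and turning with it. Shut, its roof is 43 above the hinge and its front lip 177 in front of it
- pry_slot (a point): mouth of the pry notch: point on the printer's bare slope right below the edge of the cover's lip, at mid width (printer x -84, z 142); axes as the printer's. The lip panel, 4 thick, runs parallel to the slope, 7 above it. This 7 gap is open 50 wide (y) and 38 deep up the slope; skirts close it on both sides
- bucket (a point): where the middle of the roll comes to rest in the printer (printer x 13, y 0, z 134), axes as the printer's. The bucket, open to the top once the cover is up, is 128 wide in y between 9 thick side walls with rims at z 137, and reaches from x -42 to 70; its floor is a V along y with 40 degree flanks that touch the roll 27 below its middle
- cover_lip (a point): mid width of the lower edge of the cover's front lip (its middle 50 is green), 7 from pry_slot square to the slope when shut; it moves with the cover
- knife: palette knife lying flat on the counter, 178 long: black handle 85 x 22 wide x 20 high, steel blade 93 x 26 wide x 2.4 thick with a round tip. Own x points from handle to tip, z up. Origin: underside of the handle's front end, where the blade begins; the blade's mid plane is 10 above that. The handle runs from x -85 to 0
- knife_tip (a point): the knife's tip (knife x 93, z 10), mid thickness; axes as the knife's
- roll: fresh white paper roll, 70 across and 58 long, with a brown core, lying on its side. Origin: its middle; own y along the core. About 0.18 kg
- tape_roll: roll of adhesive tape, 104 across, 25 high, lying flat (bystander); origin under its middle
- keys: bunch of keys, 104 x 115 x 8 (bystander); origin under its middle
- bar: flat packet, 80 x 203 x 11 (bystander); origin under its middle

How it is judged:
By the outcome, as a careful person would: the job done as asked, in the order asked, and still so for the second after the job is handed in, with the robot touching nothing.
It also fails if it takes over 72 s, if anything falls off the work surface, if the arm or the gripper's body presses on something with over 40 N, if the wrist force passes 120 N, or if a joint passes its speed limit or range.

## Robot

A 7-joint arm with a two-finger parallel gripper is mounted at the origin on a cart in front of the work surface, level with it; the furniture and walls round the work are solid. World frame = base frame: x ahead of the robot, y to its left, z up, the work surface at z = 0. Lengths are in m, angles in rad, forces in N, time in s.
With the tool pointing down it reaches from about 0.4 to 0.875 m from the base axis. Payload 6.5 kg.
Tool frame: the origin (TCP) lies at the very end of the fingers, on their centre line; the grasp point (between the pads) lies 19 mm behind it; z points along the fingers, y is the line along which they close (so a half turn about z gives the same grasp; the last joint's range is limited). The gripper opens to 88 mm and grips with 3 to 60 N. Pads are 18 mm wide; open, the fingers measure 123 mm over their backs; the gripper's body (75 mm by 187 mm) begins 45 mm behind the grasp point.
Start: joints at [1.103, 0.536, -0.004, 1.538, 0.003, 1.067, -0.071], TCP at [0.254, -0.598, 0.207] pointing down, gripper open.
Joint ranges: [-2.7, 2.7], [-0.37, 2.16], [-1.27, 1.26], [0.24, 2.4], [-1.31, 4.45], [0.19, 1.91], [-2.76, 2.76]. Speed limits (rad/s): [2.39, 2.39, 3.14, 3.14, 3.14, 3.14, 3.14].

## Interface

Orientations are given as a unit quaternion [w, x, y, z].
In Python, from station import * gives the robot as it stands. The module is installed in compiled form; this text tells all that it offers.
- The arm moves only by the shell command python3 -m handwheel 'ROWS' [OPENING]. ROWS is JSON, one flat list of numbers, 4 for each row, row after row: the shift along the tool's x, y, z in units of 15 cm (1.0 is 15 cm), then the turn about the tool's z in units of 60 degrees (1.0 is 60 degrees). A call has 1 to 8 rows; each row is the pose to reach, as a shift and turn from the pose commanded when the call began, along the tool's axes at that moment; what a row does not reach only later rows make up. A row lasts 1/10 s, in which the tool goes at most 50 mm and 8.59 degrees, less where a joint would pass 70% of its speed; a pose out of reach is approached as far as the arm can. A call with a number of a shift or a turn outside -1 to 1 is refused whole. A call with a gripper value outside its range is refused whole. OPENING is the opening, from 0 (shut) to 1 (fully open), set as the call begins (- or left out, the last holds). The fingers move at their own pace and stop on an object; the grip force is fixed at half the most. Time passes only in rows, so rows that repeat a pose let the fingers close. It gives the time, the measured TCP pose, the force, the opening and the grip force at its end, in the units of the state.
- state(): the state, without advancing time (a new reading comes with each control period).
- grab_frame(name): name is "scene" or "side" or "wrist"; returns a dict with "pixels" (420x560x3 uint8, red, green, blue), "fx", "fy", "cx", "cy" (pixels), "k1" (the pictures are not rectified: a ray, as slopes to the right and down, at radius r is drawn at 1 + k1 r^2 times it, then the intrinsics apply), "rvec" (rotation vector, rad) and "tvec" (3), from world to camera coordinates, as OpenCV has them. Camera axes: x right, y down, z forward; pixel columns grow to the right and rows downward; lengths in m; the calibration is good to about 2 mm. A picture is of the moment at which its call begins. There is no depth.
- close_job(): hands the job in; it is judged then, once.
The state is a dict: "time": time; "joint_pos": joint angles; "qd": joint speeds; "joint_efforts": joint torques, N m; "tool_pos": TCP position; "eef_rot": TCP orientation; "contact_force": force on the tool from outside, world axes, zero at the start; "ft_torque": the same for the moment, N m; "gripper_width": finger opening in m; "finger_force": force on a finger pad.
Only numpy, scipy, OpenCV 4.12 (cv2) and the standard library are available. Lean on these libraries where they do the work, as an engineer would, in place of code of your own. Each camera call takes 0.05 s, during which the arm holds its last target. There are 200 camera calls.

## Working session

There is one attempt and no reset: what is moved stays moved. The work goes in short steps, Python scripts to look and compute and a shell command to move; the robot and the scene stay as the last step left them, time stands still between calls to the robot, and variables do not carry over. Pictures are saved under pics/ and viewed, at most 10 in all, crops included, and the job is handed in when it is done.

```bash
mkdir -p pics; cat > h.py <<'E'
from station import *
import numpy as np, cv2
from scipy.spatial.transform import Rotation as R
def shot(n,f=None):
    g=grab_frame(n)
    if f: cv2.imwrite('pics/'+f,g['pixels'][:,:,::-1])
    return g
def cam(g):
    Rm=cv2.Rodrigues(np.array(g['rvec'],float))[0]; t=np.array(g['tvec'],float).reshape(3)
    K=np.array([[g['fx'],0,g['cx']],[0,g['fy'],g['cy']],[0,0,1.]]); D=np.array([g['k1'],0,0,0.])
    return Rm,t,K,D
def rays(g,px):
    Rm,t,K,D=cam(g)
    u=cv2.undistortPoints(np.array(px,float).reshape(-1,1,2),K,D).reshape(-1,2)
    return -Rm.T@t,(Rm.T@np.c_[u,np.ones(len(u))].T).T
def onz(g,px,z):
    o,d=rays(g,px); return o+d*((z-o[2])/d[:,2])[:,None]
def proj(g,P):
    Rm,t,K,D=cam(g)
    return cv2.projectPoints(np.array(P,float).reshape(-1,1,3),np.array(g['rvec'],float),t,K,D)[0].reshape(-1,2)
def tri(g1,p1,g2,p2):
    o1,d1=rays(g1,[p1]);o2,d2=rays(g2,[p2]);d1=d1[0];d2=d2[0]
    s=np.linalg.lstsq(np.c_[d1,-d2],o2-o1,rcond=None)[0]
    a=o1+d1*s[0];b=o2+d2*s[1];return (a+b)/2,np.linalg.norm(a-b)
E
python3 - <<'E'
from h import *
for n in('scene','side','wrist'):
    g=shot(n,n+'0.png');Rm,t,K,D=cam(g);print(n,-Rm.T@t,Rm[2],g['fx'])
print(state())
E
```

```text
scene [ 1.33925738 -0.46935308  1.37180907] [-0.52295983  0.25388277 -0.81366858] 475.96675873261154
side [ 0.30881442 -1.29321076  0.74452498] [ 0.1476446   0.87590309 -0.45934176] 449.9857822466054
wrist [ 0.31549933 -0.57193119  0.38383902] [-0.24003458 -0.10144316 -0.96544947] 296.44305155433455
{'time': 0.15, 'joint_pos': array([ 1.10282791,  0.5369795 , -0.00442155,  1.53863275,  0.00260405,
        1.06728467, -0.07120064]), 'qd': array([-3.36029866e-05, -2.37836910e-03,  9.30720343e-04, -3.23424560e-03,
       -2.09180053e-04, -5.07537203e-04,  4.46799958e-04]), 'joint_efforts': array([ 1.33981852e-03, -5.71329224e+01,  9.91832055e-01, -2.51828742e+01,
       -5.61261317e-02,  1.52118079e-02,  8.83646658e-05]), 'tool_pos': array([ 0.25396258, -0.5977851 ,  0.20655395]), 'eef_rot': array([-6.23045788e-04,  9.79884533e-01,  1.99564227e-01, -1.82898432e-04]), 'contact_force': array([ 0.38118626, -0.1462709 ,  0.31940468]), 'ft_torque': array([ 0.0045745 , -0.00223418,  0.03174164]), 'finger_force': 0.0, 'gripper_width': 0.0880003134549003}
```

View pics/scene0.png

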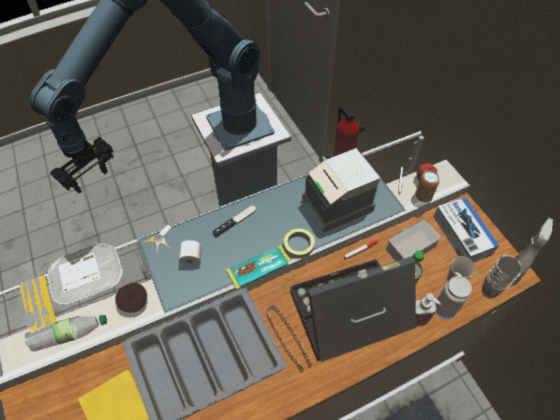

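View pics/side0.png

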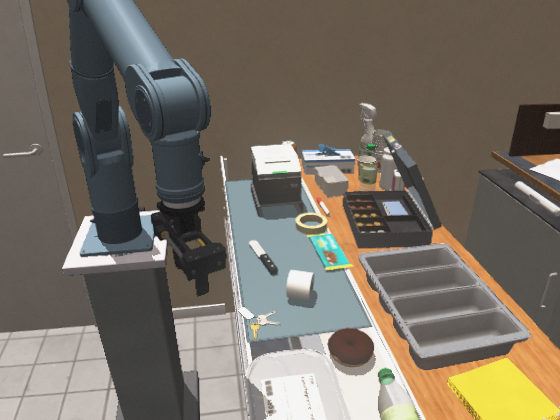

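The scene view shows the printer at about (340,185) with its green lip at (318,183), the knife at (235,220) with its tip near (257,208), the roll at (190,252), the keys at (157,240), the tape at (299,243) and the packet at (258,267). The side view agrees, with the printer front facing the camera. Next I'll enlarge both.

```bash
python3 - <<'E'
import cv2,numpy as np
a=cv2.imread('pics/scene0.png')[145:295,175:390]
b=cv2.imread('pics/side0.png')[140:310,225:345]
cv2.imwrite('pics/c1.png',cv2.resize(a,None,fx=3.7,fy=3.7,interpolation=cv2.INTER_CUBIC))
cv2.imwrite('pics/c2.png',cv2.resize(b,None,fx=3.5,fy=3.5,interpolation=cv2.INTER_CUBIC))
E
```

```text
(no output)
```

View pics/c1.png

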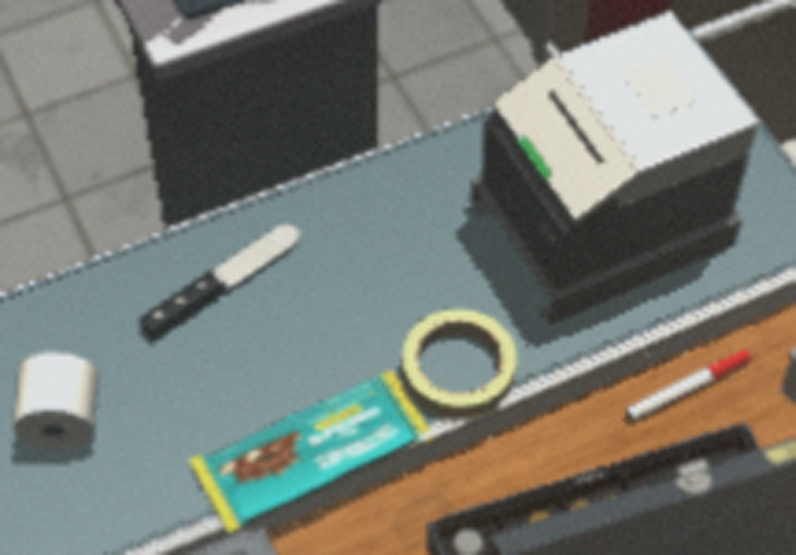

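View pics/c2.png

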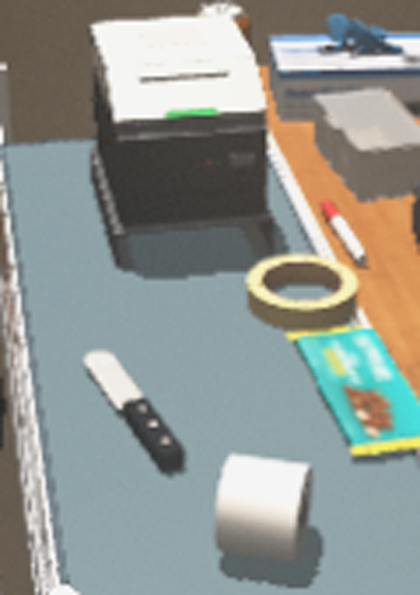

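The crops show the knife tip at (299,230), its blade/handle joint at (218,283) and its butt at (152,328). The lip corners are at (494,105) and (577,220) with green between them, and the roll is at (55,400). In the side crop the roll's core end faces right (+x).

```bash
cat > m.py <<'E'
from h import *
a=shot('scene');b=shot('side')
S=lambda u,v:(175+u/3.7-.4,145+v/3.7-.4)
T=lambda u,v:(225+u/3.5-.4,140+v/3.5-.4)
def green(g,x0,x1,y0,y1):
    p=g['pixels'].astype(int);m=(p[...,1]-np.maximum(p[...,0],p[...,2])>40)
    k=np.zeros_like(m);k[y0:y1,x0:x1]=1;ys,xs=np.nonzero(m&k);P=np.c_[xs,ys]
    c=P.mean(0);w,v=np.linalg.eigh(np.cov((P-c).T));return c,len(P),P[np.argmin((P-c)@v[:,1])],P[np.argmax((P-c)@v[:,1])]
ga=green(a,300,335,170,200);gb=green(b,255,310,155,185);print(ga,gb)
print('green tri',tri(a,ga[0],b,gb[0]))
print('knife scene tip,joint,butt',onz(a,[S(299,230),S(218,283),S(152,328)],.01))
print('knife side',onz(b,[T(90,355),T(127,403),T(174,462)],.01))
print('lip corners scene z.148',onz(a,[S(494,105),S(577,220)],.148),'side',onz(b,[T(97,117),T(268,124)],.148))
print('roof scene z.184',onz(a,[S(668,12),S(755,127)],.184))
print('crease tri', tri(a,S(553,50),b,T(95,25)))
# roll: side silhouettes
print('roll scene top corners z.07ish',onz(a,[S(22,360),S(92,360)],.045),onz(a,[S(13,445),S(95,445)],.02))
print('roll side',onz(b,[T(225,540),T(300,555)],.01))
print('roll centre tri',tri(a,S(55,402),b,T(264,507)))
E
python3 m.py
```

```text
(array([319.12903226, 186.93548387]), 31, array([316, 182]), array([323, 192])) (array([278.93548387, 171.67741935]), 31, array([286, 171]), array([272, 172]))
green tri (array([0.5308632 , 0.0696766 , 0.14974576]), np.float64(0.001743790272981882))
knife scene tip,joint,butt [[ 0.4170338  -0.11348908  0.01      ]
 [ 0.43959717 -0.20688246  0.01      ]
 [ 0.4591682  -0.28112947  0.01      ]]
knife side [[ 0.40968866 -0.12424055  0.01      ]
 [ 0.43192622 -0.20423482  0.01      ]
 [ 0.45763687 -0.29292746  0.01      ]]
lip corners scene z.148 [[0.46042564 0.06651387 0.148     ]
 [0.60571586 0.07033781 0.148     ]] side [[0.44299969 0.07659855 0.148     ]
 [0.59929809 0.03190832 0.148     ]]
roof scene z.184 [[0.45760035 0.24763852 0.184     ]
 [0.60788288 0.24521165 0.184     ]]
crease tri (array([0.45822773, 0.12320793, 0.21286668]), np.float64(0.026851374888842934))
roll scene top corners z.07ish [[ 0.46266816 -0.40317975  0.045     ]
 [ 0.48990639 -0.34661624  0.045     ]] [[ 0.52591546 -0.43832867  0.02      ]
 [ 0.55722701 -0.37280393  0.02      ]]
roll side [[ 0.47946948 -0.39493322  0.01      ]
 [ 0.52977392 -0.42127655  0.01      ]]
roll centre tri (array([ 0.50903707, -0.39058777,  0.03310805]), np.float64(0.00027999105559472007))
```

```bash
cat >> h.py <<'E'
def plan(pos,ang):
    s=state();q=s['eef_rot'];M=R.from_quat([q[1],q[2],q[3],q[0]]).as_matrix()
    d=M.T@(np.array(pos)-s['tool_pos'])/.15
    a0=np.degrees(np.arctan2(M[1,0],M[0,0]));t=((a0-ang+180)%360-180)/60
    print('t',s['time'],'tcp',s['tool_pos'].round(4),'ang',a0.round(1),'shift',d.round(3),'turn',round(t,3),'w',round(s['gripper_width'],4),'F',s['contact_force'].round(1),'j',s['joint_pos'].round(2))
E
python3 -m handwheel '[0.3,-0.25,0.05,0.14, 0.6,-0.5,0.1,0.28, 0.9,-0.7,0.2,0.42, 1,-0.85,0.25,0.56, 1,-0.85,0.25,0.7, 1,-0.85,0.25,0.85, 1,-0.85,0.25,0.9]'
python3 -c "
from h import *;plan([.445,-.225,.13],-76)"
```

```text
time: 0.95
tool_pos: [0.3427, -0.4216, 0.1697]
eef_rot: [-0.0, 0.963, -0.269, -0.0]
contact_force: [1.3, 0.1, -1.1]
gripper_width: 0.088
finger_force: 0.0
t 0.95 tcp [ 0.3427 -0.4216  0.1697] ang -31.2 shift [-0.096 -1.475  0.264] turn 0.747 w 0.088 F [ 1.3  0.1 -1.1] j [ 0.69  0.4   0.15  1.87 -0.08  0.88 -1.24]
```

```bash
python3 -m handwheel '[0,-0.3,0.05,0.14, 0,-0.6,0.05,0.28, -0.05,-0.9,0.05,0.42, -0.05,-1,0.05,0.56, -0.05,-1,0.05,0.7, -0.05,-1,0.05,0.747]'
python3 - <<'E'
from h import *
g=shot('wrist','w1.png');plan([.441,-.217,.1],-76)
print(proj(g,[[.417,-.115,.01],[.439,-.206,.01],[.459,-.285,.01]]))
E
```

```text
time: 1.55
tool_pos: [0.4137, -0.2887, 0.1622]
eef_rot: [-0.0, 0.788, -0.615, -0.0]
contact_force: [0.0, -0.3, -0.5]
gripper_width: 0.088
finger_force: 0.0
t 1.6 tcp [ 0.4135 -0.2892  0.1622] ang -76.0 shift [-0.423 -0.295  0.415] turn -0.0 w 0.0881 F [-0.   0.7 -0.3] j [ 0.29  0.36  0.28  1.97 -0.13  0.83 -2.25]
[[241.18087305 319.05950223]
 [239.25852086 251.6751392 ]
 [236.71455501 184.54233791]]
```

View pics/w1.png

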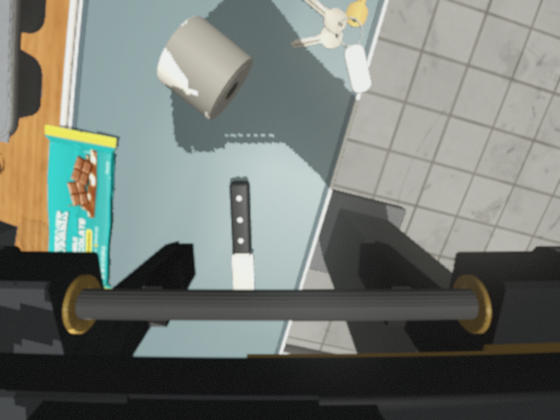

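The wrist view shows the handle from (239,180) to the joint at (243,254), matching the estimate to about a pixel. The roll is at (205,65). In this orientation joint 7 would run out of range at the printer, so I'll use the half-turned grasp.

```bash
python3 - <<'E'
from h import *
g=shot('wrist')
p=g['pixels'].astype(int).sum(2)
for z,px in((.02,[(239.5,180),(243,253)]),): 
    P=onz(g,px,z);print(P,np.degrees(np.arctan2(*(P[1]-P[0])[1::-1])))
# roll top-silhouette corners, at axis height sides / core line
print('roll corners z.035',onz(g,[(193,18),(249,62),(160,80),(212,117)],.035), 'core',onz(g,[(232,90)],.035))
E
python3 -m handwheel '[0,-0.02,0,-0.14, -0.1,-0.1,0.1,-0.28, -0.2,-0.2,0.1,-0.42, -0.3,-0.3,0.1,-0.56, -0.4,-0.3,0.1,-0.7, -0.42,-0.3,0.1,-0.84, -0.42,-0.3,0.1,-0.98]'
python3 -m handwheel '[0,0,0,-0.14, 0,0,0,-0.28, 0,0,0,-0.42, 0,0,0,-0.56, 0,0,0,-0.7, 0,0,0,-0.84, 0,0,0,-0.98]' | head -2
python3 -m handwheel '[0,0,0,-0.14, 0,0,0,-0.28, 0,0,0,-0.42, 0,0,0,-0.56, 0,0,0,-0.7, 0,0,0,-0.84, 0,0,0,-0.98]' | head -2
python3 -c "
from h import *;plan([.441,-.225,.002],104)"
```

```text
[[ 0.45595774 -0.29321397  0.02      ]
 [ 0.43396663 -0.21039755  0.02      ]] 104.8711566470135
roll corners z.035 [[ 0.52871963 -0.43327801  0.035     ]
 [ 0.47007402 -0.40857907  0.035     ]
 [ 0.55000947 -0.37279173  0.035     ]
 [ 0.4944385  -0.35089728  0.035     ]] core [[ 0.48046706 -0.38018903  0.035     ]]
time: 2.35
tool_pos: [0.4412, -0.217, 0.1472]
eef_rot: [-0.0, 0.99, -0.143, -0.0]
contact_force: [0.9, -0.5, 0.6]
gripper_width: 0.0879
finger_force: 0.0
time: 3.05
tool_pos: [0.4412, -0.2179, 0.1472]
time: 3.75
tool_pos: [0.4412, -0.218, 0.1473]
t 3.75 tcp [ 0.4412 -0.218   0.1473] ang 101.0 shift [-0.046 -0.011  0.969] turn -0.05 w 0.0881 F [-0.4 -1.  -0.1] j [ 0.71  0.39 -0.42  1.98  0.21  0.81  0.37]
```

```bash
python3 -m handwheel '[-0.02,-0.01,0.3,-0.067, -0.047,-0.02,0.6,-0.067, -0.047,-0.02,0.8,-0.067, -0.047,-0.02,0.9,-0.067, -0.047,-0.02,0.96,-0.067, -0.047,-0.02,0.96,-0.067]' 0.5
python3 -m handwheel '[0,0,0,0, 0,0,0,0, 0,0,0,0, 0,0,0,0]' 0
python3 -m handwheel '[0,0,-0.1,0, 0,0,-0.3,0, 0,0,-0.6,0, 0,0,-0.9,0, 0,0,-1,0,0,0,-1,0]'
python3 -c "
from h import *;plan([.532,-.06,.2],90)"
```

```text
time: 4.35
tool_pos: [0.4392, -0.225, 0.0025]
eef_rot: [-0.001, 0.611, 0.792, -0.0]
contact_force: [-0.1, -0.5, -0.4]
gripper_width: 0.0444
finger_force: 0.0
time: 4.75
tool_pos: [0.4401, -0.2254, 0.0038]
eef_rot: [0.001, 0.611, 0.791, 0.0]
contact_force: [0.3, 0.4, -0.3]
gripper_width: 0.0143
finger_force: 0.0
time: 5.35
tool_pos: [0.4414, -0.226, 0.1559]
eef_rot: [0.003, 0.611, 0.791, 0.0]
contact_force: [0.5, -0.0, -0.2]
gripper_width: 0.0005
finger_force: 0.0
t 5.35 tcp [ 0.4414 -0.226   0.1559] ang 104.6 shift [ 0.918  0.865 -0.294] turn 0.243 w 0.0005 F [ 0.5 -0.  -0.2] j [ 0.75  0.38 -0.44  1.97  0.22  0.83  0.44]
```

```bash
python3 - <<'E'
from h import *
g=shot('wrist','w2.png');h=shot('scene')
c=h['pixels'][190:250,190:280,::-1]
w=g['pixels'][:,:,::-1]
c=cv2.resize(c,None,fx=2.6,fy=2.6)
o=np.zeros((420,800,3),np.uint8);o[:,:560]=w;o[:c.shape[0],560:560+c.shape[1]]=c[:,:240]
cv2.imwrite('pics/w2.png',o)
E
```

```text
(no output)
```

View pics/w2.png

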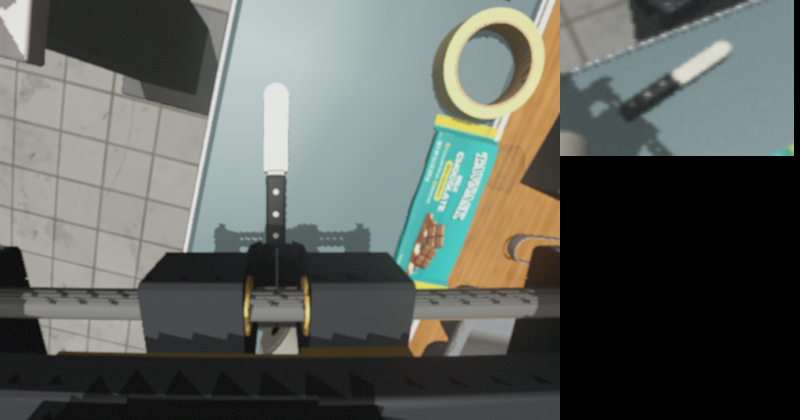

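The knife is still on the counter, in line with the fingers, with its joint at (276,172) and tip at (276,83). I'll find out where it is relative to the TCP.

```bash
python3 - <<'E'
from h import *
g=shot('wrist')
print(onz(g,[(276,83),(276,172)],.01), onz(g,[(276,174),(277,240)],.02))
s=state();t=s['tool_pos'];print(t,proj(g,[t,[t[0],t[1],0.02],[t[0],t[1],0]]))
Rm,tt,K,D=cam(g);print(-Rm.T@tt,Rm[2])
print(s['finger_force'],s['gripper_width'])
E
```

```text
[[ 0.41037946 -0.11661444  0.01      ]
 [ 0.43314053 -0.20388239  0.01      ]] [[ 0.43333633 -0.20456935  0.02      ]
 [ 0.45305717 -0.27577009  0.02      ]]
[ 0.43871042 -0.22488811  0.15208008] [[275.78118065 236.90265393]
 [276.06797719 193.58881806]
 [276.09246559 189.89587243]]
[ 0.42238923 -0.16061427  0.33016166] [ 0.06598868 -0.2530807  -0.96519203]
0.0 0.000721847205334594
```

```bash
python3 -m handwheel '[0,0,0.1,0, 0,0,0.3,0, 0.02,0,0.5,0, 0.02,0,0.75,0, 0.02,0,0.95,0, 0.02,0,1,0, 0.02,0,1,0,0.02,0,1,0]' 0.5
python3 -m handwheel '[0,0,0,0, 0,0,0,0, 0,0,0,0]' 0.22
python3 -m handwheel '[0,0,0,0]' 0
python3 -c "
from h import *
g=shot('wrist','w3.png')
for i in range(4):
  shot('wrist');plan([.438,-.223,.003],105);print(state()['finger_force'])"
```

```text
time: 6.3
tool_pos: [0.4393, -0.2222, 0.0037]
eef_rot: [0.0, 0.611, 0.791, 0.0]
contact_force: [-0.4, 0.2, 0.3]
gripper_width: 0.0443
finger_force: 0.0
time: 6.6
tool_pos: [0.4394, -0.2226, 0.004]
eef_rot: [0.001, 0.611, 0.791, 0.0]
contact_force: [-0.3, 0.9, -0.0]
gripper_width: 0.0219
finger_force: 0.0
time: 6.7
tool_pos: [0.4392, -0.2225, 0.0037]
eef_rot: [0.0, 0.611, 0.791, 0.0]
contact_force: [-0.1, 0.5, 0.3]
gripper_width: 0.0141
finger_force: 0.0
t 6.8 tcp [ 0.439  -0.2223  0.0034] ang 104.6 shift [-0.003 -0.008  0.003] turn -0.006 w 0.0061 F [ 0.3 -0.2 -0.3] j [ 0.64  0.63 -0.32  2.05  0.39  0.52  0.28]
0.0
t 6.85 tcp [ 0.4389 -0.2223  0.0033] ang 104.6 shift [-0.003 -0.007  0.002] turn -0.006 w 0.0021 F [-0.7  0.2  0.4] j [ 0.64  0.63 -0.32  2.05  0.39  0.52  0.28]
0.0
t 6.9 tcp [ 0.4389 -0.2222  0.0033] ang 104.6 shift [-0.003 -0.007  0.002] turn -0.006 w 0.0008 F [ 0.4 -0.5 -0.1] j [ 0.64  0.63 -0.32  2.05  0.39  0.52  0.28]
0.0
t 6.95 tcp [ 0.4389 -0.2222  0.0032] ang 104.6 shift [-0.004 -0.007  0.001] turn -0.006 w 0.0002 F [-0.7 -0.1 -0.2] j [ 0.64  0.63 -0.32  2.05  0.39  0.52  0.28]
0.0
```

View pics/w3.png

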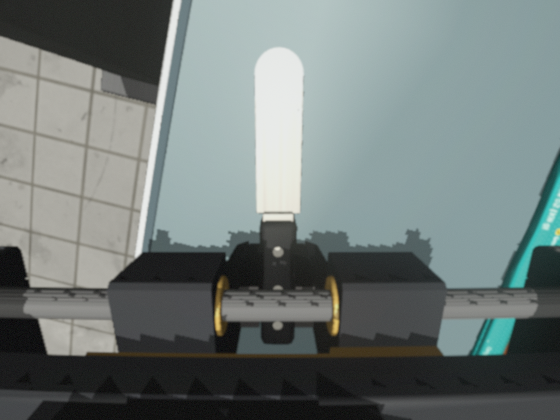

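The fingers, at 14 mm here, lie on either side of the handle (262–298, rows 220–340), yet they close without resistance. They may be passing over it, so I'll compare where the fingertips should appear with where they do.

```bash
python3 - <<'E'
from h import *
g=shot('wrist','w4.png')
s=state();t=s['tool_pos'];q=s['eef_rot'];M=R.from_quat([q[1],q[2],q[3],q[0]]).as_matrix()
for dx in(0,.009):
  for h in(0,.01,.02,.03): print(dx,h,proj(g,[t+M@[dx,0,-h]])[0].round(1))
p=g['pixels'].astype(int).sum(2)
print('row profile at cols 278:',[(r,p[r,278]) for r in range(205,300,5)])
print('col profile row 245,255:',[(c,p[245,c],p[255,c]) for c in range(215,340,6)])
# blade extents
m=(p>560);ys,xs=np.nonzero(m[40:225,240:320]);print('blade rows',ys.min()+40,ys.max()+40,'cols',xs.min()+240,xs.max()+240)
E
```

```text
0 0 [276.4 237.8]
0 0.01 [276.4 243.6]
0 0.02 [276.4 250.1]
0 0.03 [276.4 257.4]
0.009 0 [276.4 224.3]
0.009 0.01 [276.4 229.5]
0.009 0.02 [276.4 235.3]
0.009 0.03 [276.4 241.8]
row profile at cols 278: [(205, np.int64(664)), (210, np.int64(662)), (215, np.int64(620)), (220, np.int64(614)), (225, np.int64(191)), (230, np.int64(222)), (235, np.int64(216)), (240, np.int64(196)), (245, np.int64(132)), (250, np.int64(165)), (255, np.int64(151)), (260, np.int64(97)), (265, np.int64(89)), (270, np.int64(84)), (275, np.int64(87)), (280, np.int64(77)), (285, np.int64(98)), (290, np.int64(156)), (295, np.int64(229))]
col profile row 245,255: [(215, np.int64(460), np.int64(84)), (221, np.int64(362), np.int64(99)), (227, np.int64(452), np.int64(83)), (233, np.int64(354), np.int64(92)), (239, np.int64(307), np.int64(100)), (245, np.int64(270), np.int64(94)), (251, np.int64(125), np.int64(75)), (257, np.int64(99), np.int64(78)), (263, np.int64(105), np.int64(84)), (269, np.int64(111), np.int64(92)), (275, np.int64(121), np.int64(162)), (281, np.int64(131), np.int64(106)), (287, np.int64(125), np.int64(112)), (293, np.int64(143), np.int64(116)), (299, np.int64(135), np.int64(106)), (305, np.int64(266), np.int64(114)), (311, np.int64(270), np.int64(131)), (317, np.int64(269), np.int64(130)), (323, np.int64(272), np.int64(128)), (329, np.int64(263), np.int64(122)), (335, np.int64(270), np.int64(132))]
blade rows 46 220 cols 254 304
```

```bash
python3 -m handwheel '[0,0,0,0, 0,0,0,0,0,0,0,0]' 0.5
for i in 1 2; do python3 -m handwheel '[0,0,0.007,0, 0,0,0.007,0]' | egrep 'tool_pos|force' ; done
```

```text
time: 7.3
tool_pos: [0.4389, -0.2222, 0.0032]
eef_rot: [-0.0, 0.611, 0.791, -0.0]
contact_force: [0.4, 0.7, -0.9]
gripper_width: 0.022
finger_force: 0.0
tool_pos: [0.4388, -0.2222, 0.002]
contact_force: [0.7, 0.7, -0.6]
finger_force: 0.0
tool_pos: [0.4388, -0.2222, 0.001]
contact_force: [-1.2, 0.8, 0.7]
finger_force: 0.0
```

```bash
for i in 1 2; do python3 -m handwheel '[0,0,0.01,0, 0,0,0.01,0]' | egrep 'tool_pos|force|width' ; done
```

```text
tool_pos: [0.4388, -0.2222, -0.0006]
contact_force: [0.5, 1.2, -0.7]
gripper_width: 0.0439
finger_force: 0.0
tool_pos: [0.4388, -0.2222, -0.0021]
contact_force: [-0.7, -0.8, 0.2]
gripper_width: 0.0439
finger_force: 0.0
```

No contact even at a reported z of -0.002, so the real fingertips are higher than reported. I'll carry on down in small steps.

```bash
for i in 1 2 3; do python3 -m handwheel '[0,0,0.013,0, 0,0,0.026,0]' | egrep 'tool_pos|contact' ; done
```

```text
tool_pos: [0.439, -0.2222, -0.0059]
contact_force: [0.2, 0.6, -0.4]
tool_pos: [0.4389, -0.2222, -0.0099]
contact_force: [0.6, 0.1, 0.1]
tool_pos: [0.4389, -0.2222, -0.0138]
contact_force: [0.3, 0.0, 0.0]
```

```bash
for i in 1 2 3; do python3 -m handwheel '[0,0,0.007,0, 0,0,0.014,0]' | egrep 'tool_pos|contact' ; done
```

```text
tool_pos: [0.4389, -0.2222, -0.0158]
contact_force: [-0.7, 0.4, 0.3]
tool_pos: [0.4389, -0.2223, -0.0178]
contact_force: [0.0, -0.8, 0.6]
tool_pos: [0.439, -0.2223, -0.0199]
contact_force: [-0.2, -0.4, -0.1]
```

```bash
for i in 1 2 3 4; do python3 -m handwheel '[0,0,0.007,0]' | egrep 'tool_pos|contact' ; done
```

```text
tool_pos: [0.4389, -0.2222, -0.021]
contact_force: [-0.4, 1.0, 0.0]
tool_pos: [0.4389, -0.2222, -0.0221]
contact_force: [-0.2, 0.1, 0.4]
tool_pos: [0.4389, -0.2222, -0.0231]
contact_force: [0.5, 0.0, 0.4]
tool_pos: [0.4389, -0.2222, -0.0242]
contact_force: [-0.8, 0.0, -0.4]
```

```bash
python3 -m handwheel '[0,0,0,0, 0,0,0,0, 0,0,0,0, 0,0,0,0, 0,0,0,0]' 0
```

```text
time: 10.2
tool_pos: [0.439, -0.2222, -0.024]
eef_rot: [0.0, 0.611, 0.791, 0.0]
contact_force: [0.3, 0.2, 0.1]
gripper_width: 0.0214
finger_force: 30.0
```

```bash
python3 -m handwheel '[0,0,-0.1,0, 0,0,-0.4,0, 0,0,-0.7,0, 0,0,-1,0]' | egrep 'width|finger'
python3 -m handwheel '[0.1,0.15,-0.1,0.08, 0.3,0.4,-0.2,0.16, 0.5,0.6,-0.3,0.24, 0.57,0.68,-0.3,0.24, 0.57,0.68,-0.3,0.24]' | egrep 'width|finger|tool'
cat > tipm.py <<'E'
from h import *
g=shot('wrist','w5.png');plan([.532,-.09,.13],90)
s=state();t=s['tool_pos'];q=s['eef_rot'];M=R.from_quat([q[1],q[2],q[3],q[0]]).as_matrix()
print('expected tip px',proj(g,[t+M@[.111,0,-.034]]),'joint',proj(g,[t+M@[.018,0,-.034]]))
print('lip exp px',proj(g,[[.532,.069,.148],[.458,.069,.148],[.606,.069,.148]]))
E
python3 tipm.py
```

```text
gripper_width: 0.0217
finger_force: 30.0
tool_pos: [0.5174, -0.1105, 0.1714]
gripper_width: 0.0215
finger_force: 30.0
t 11.15 tcp [ 0.516  -0.1128  0.1708] ang 90.4 shift [0.152 0.108 0.272] turn 0.006 w 0.0218 F [-1.2 -0.2 -0.8] j [ 0.47  0.41 -0.43  1.87  0.21  0.9  -0.05]
expected tip px [[273.82264331  31.08810111]] joint [[273.65907865 232.05397697]]
lip exp px [[304.48978922 -70.48232183]
 [176.26522394 -70.80876914]
 [431.02196581 -65.85145193]]
```

View pics/w5.png

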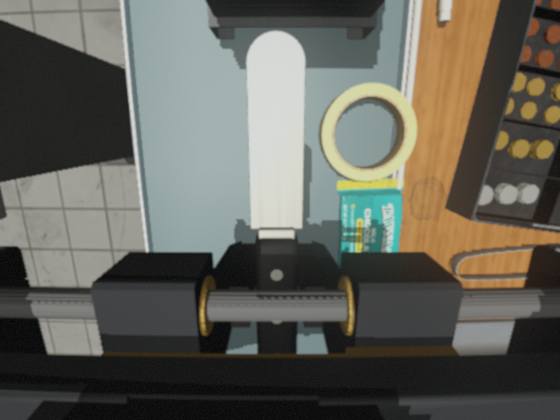

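The blade is held straight, with its tip at (276,32) where I expected it. The printer's base shows at the top, and the lip is out of the wrist view.

```bash
python3 - <<'E'
from h import *
g=shot('wrist');P=onz(g,[(217,37),(371,37)],0.0);print('feet',P)
plan([.531,-.061,.1105],90)
E
python3 -m handwheel '[0.1,0.05,0.1,0, 0.2,0.1,0.25,0, 0.3,0.1,0.35,0, 0.34,0.1,0.4,0, 0.34,0.1,0.4,0, 0.34,0.1,0.4,0]' | egrep 'tool|force'
cat > near.py <<'E'
from h import *
P=np.array([(lambda s:np.r_[s['tool_pos'],s['contact_force']])(shot('scene') and state()) for i in range(4)]).mean(0);print('mean tcp,F',P.round(4))
a=shot('scene');b=shot('side')
A=cv2.resize(a['pixels'][150:240,260:360],None,fx=4,fy=4,interpolation=3);B=cv2.resize(b['pixels'][140:230,235:335],None,fx=4,fy=4,interpolation=3)
cv2.imwrite('pics/near.png',np.hstack([A,B])[:,:,::-1])
t=P[:3]
for n,g in(('scene',a),('side',b)): print(n,'tip exp',proj(g,[t+[0.001,.111,.034]]),'lip exp',proj(g,[[.532,.0705,.148]]),)
E
python3 near.py
```

```text
feet [[ 4.51637717e-01  4.94455956e-02 -5.55111512e-17]
 [ 6.15738816e-01  5.09886767e-02  0.00000000e+00]]
t 11.2 tcp [ 0.5151 -0.1143  0.1704] ang 90.2 shift [0.355 0.108 0.399] turn 0.004 w 0.0218 F [ 0.  -0.5 -0.3] j [ 0.47  0.41 -0.43  1.88  0.21  0.9  -0.05]
tool_pos: [0.5307, -0.0642, 0.1112]
contact_force: [0.1, -0.7, -0.8]
finger_force: 30.0
mean tcp,F [ 0.5312 -0.064   0.1116  0.0498 -0.3342 -0.4924]
scene tip exp [[313.12572725 190.66550125]] lip exp [[319.46774166 187.69172335]]
side tip exp [[280.26823625 175.32260454]] lip exp [[279.04068904 171.86232595]]
```

View pics/near.png

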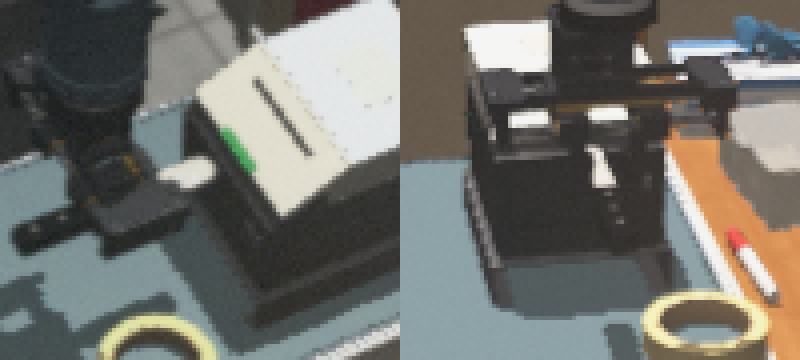

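The tip appears in the scene crop at (213,168), i.e. image (313,192). That is just in front of and below the green edge, within about a pixel of where I expected it. Lowering 3 mm and advancing.

```bash
python3 -m handwheel '[0,0.01,0.02,0, 0.05,0.01,0.02,0, 0.1,0.01,0.02,0, 0.12,0.01,0.02,0,0.12,0.01,0.02,0]' | egrep 'tool|contact'
python3 -m handwheel '[0.02,0,0,0, 0.03,0,0,0]' | egrep 'tool|contact'
python3 -m handwheel '[0.02,0,0,0, 0.03,0,0,0]' | egrep 'tool|contact'
```

```text
tool_pos: [0.5323, -0.0435, 0.108]
contact_force: [0.2, 0.3, -0.2]
tool_pos: [0.5322, -0.0401, 0.1079]
contact_force: [-0.4, 1.1, -2.0]
tool_pos: [0.5323, -0.0359, 0.108]
contact_force: [0.6, -2.9, 0.7]
```

```bash
python3 -m handwheel '[0.003,0,0.03,0, 0.004,0,0.06,0, 0.005,0,0.09,0]' | egrep 'tool|force|width'
python3 -m handwheel '[0.006,0,0.03,0, 0.012,0,0.06,0, 0.017,0,0.09,0]' | egrep 'tool|force|width'
```

```text
tool_pos: [0.5322, -0.0353, 0.094]
contact_force: [-0.2, -2.3, 1.5]
gripper_width: 0.0217
finger_force: 30.0
tool_pos: [0.5321, -0.0326, 0.0804]
contact_force: [-0.1, -2.8, 0.9]
gripper_width: 0.0214
finger_force: 30.0
```

```bash
python3 -m handwheel '[0.01,0,0.03,0, 0.018,0,0.06,0, 0.028,0,0.085,0]' | egrep 'tool|contact'
python3 -m handwheel '[0.012,0,0.03,0, 0.024,0,0.06,0, 0.037,0,0.082,0, 0.037,0,0.082,0]' | egrep 'tool|force|width'
python3 - <<'E'
from h import *
g=shot('wrist');s=state();t=s['tool_pos']
for th in(0,14,21,28,35):
    c,n=np.cos(np.radians(th)),np.sin(np.radians(th))
    piv=t+[0,0,.034];P=[piv+np.array([dx,c*.018-0*n,n*.018]) for dx in(-.013,.013)]
    W=[piv+np.array([dx,c*.06,n*.06]) for dx in(-.013,.013)]
    print(th,'joint',proj(g,P).round(0).tolist(),'60mm',proj(g,W).round(0).tolist())
p=g['pixels'].astype(int);m=p.min(2)>150
for r in range(0,250,15):
    x=np.nonzero(m[r,200:350])[0]; print(r,(x.min()+200,x.max()+200,len(x)) if len(x) else None,end=' ')
cv2.imwrite('pics/w6.png',g['pixels'][:,:,::-1])
E
```

```text
tool_pos: [0.5322, -0.0279, 0.0677]
contact_force: [-0.7, -2.8, 0.3]
tool_pos: [0.532, -0.0222, 0.0554]
contact_force: [0.1, -1.6, 0.9]
gripper_width: 0.0213
finger_force: 30.0
0 joint [[251.0, 228.0], [302.0, 229.0]] 60mm [[249.0, 144.0], [304.0, 144.0]]
14 joint [[250.0, 232.0], [303.0, 232.0]] 60mm [[247.0, 150.0], [307.0, 150.0]]
21 joint [[250.0, 235.0], [303.0, 235.0]] 60mm [[245.0, 157.0], [309.0, 157.0]]
28 joint [[250.0, 238.0], [303.0, 238.0]] 60mm [[243.0, 166.0], [311.0, 166.0]]
35 joint [[249.0, 242.0], [304.0, 242.0]] 60mm [[242.0, 178.0], [312.0, 179.0]]
0 (np.int64(200), np.int64(349), 150) 15 None 30 None 45 None 60 None 75 (np.int64(233), np.int64(319), 87) 90 (np.int64(235), np.int64(317), 83) 105 (np.int64(236), np.int64(316), 81) 120 (np.int64(238), np.int64(314), 77) 135 (np.int64(239), np.int64(313), 75) 150 (np.int64(241), np.int64(312), 72) 165 (np.int64(200), np.int64(310), 111) 180 (np.int64(200), np.int64(309), 110) 195 (np.int64(200), np.int64(307), 108) 210 (np.int64(200), np.int64(349), 117) 225 (np.int64(212), np.int64(347), 110) 240 (np.int64(259), np.int64(293), 35)
```

Blade width in the picture (68 px at row 166) fits a 28° pitch, and the blade disappears under the lip at about row 70. Sliding up the slope.

```bash
python3 -m handwheel '[0.02,0,-0.01,0, 0.04,0,-0.02,0, 0.06,0,-0.03,0, 0.08,0,-0.042,0]' | egrep 'tool|contact'
python3 -m handwheel '[0.02,0,-0.01,0, 0.04,0,-0.02,0, 0.06,0,-0.03,0, 0.08,0,-0.042,0, 0.097,0,-0.051,0, 0.097,0,-0.051,0]' | egrep 'tool|force|width'
```

```text
tool_pos: [0.5322, -0.0104, 0.0625]
contact_force: [-0.3, -3.1, -0.2]
tool_pos: [0.5323, 0.0038, 0.0702]
contact_force: [0.1, -4.0, 3.0]
gripper_width: 0.0218
finger_force: 30.0
```

```bash
python3 -m handwheel '[0.01,0,0.018,0, 0.021,0,0.037,0, 0.034,0,0.055,0, 0.048,0,0.073,0]' | egrep 'tool|contact'
python3 -m handwheel '[0.015,0,0.016,0, 0.031,0,0.032,0, 0.047,0,0.047,0, 0.064,0,0.062,0,0.064,0,0.062,0]' | egrep 'tool|force|width'
cat > lip.py <<'E'
from h import *
a=shot('scene');b=shot('side');c=[]
for n,g,bx in(('scene',a,(295,370,110,205)),('side',b,(250,320,100,185))):
    p=g['pixels'].astype(int);m=(p[...,1]-np.maximum(p[...,0],p[...,2])>40)
    k=np.zeros_like(m);k[bx[2]:bx[3],bx[0]:bx[1]]=1;ys,xs=np.nonzero(m&k);print(n,len(xs),xs.mean() if len(xs) else 0,ys.mean() if len(xs) else 0);c.append((xs.mean(),ys.mean()) if len(xs) else None)
for i,g in enumerate((a,b)):
    if c[i] is None: continue
    best=[]
    for th in np.arange(0,1.8,.01):
        x0,z0=-.1775,.009   # green lip centre rel hinge (printer x,z), shut
        y=.158+.090+x0*np.cos(th)+z0*np.sin(th);z=.141-x0*np.sin(th)+z0*np.cos(th)
        best.append((np.linalg.norm(proj(g,[[.532,y,z]])[0]-c[i]),th))
    print('angle est',min(best))
plan([.532,.02,.06],90)
E
python3 lip.py
```

```text
tool_pos: [0.5333, 0.0091, 0.0613]
contact_force: [-7.8, -10.6, 31.5]
tool_pos: [0.5322, 0.0203, 0.0494]
contact_force: [-0.5, -5.1, 3.6]
gripper_width: 0.0216
finger_force: 30.0
scene 26 321.53846153846155 184.42307692307693
side 0 0 0
angle est (np.float64(1.3187827761983664), np.float64(0.09))
t 16.35 tcp [0.5322 0.0203 0.0494] ang 90.2 shift [-0.002 -0.001 -0.07 ] turn 0.003 w 0.0215 F [ 0.4 -4.6  3.2] j [ 0.17  0.6  -0.37  1.94  0.34  0.66 -0.41]
```

The catch let go: the force peaked at 31 N and then fell, and the green lip moved up to about 0.09 rad. Now following the lip's arc.

```bash
python3 -m handwheel '[0.01,0,-0.06,0, 0.033,0,-0.125,0, 0.055,0,-0.19,0, 0.083,0,-0.25,0, 0.083,0,-0.25,0]' | egrep 'tool|contact'
python3 lip.py
python3 -m handwheel '[0.03,0,-0.06,0, 0.064,0,-0.12,0, 0.1,0,-0.175,0, 0.14,0,-0.23,0]' | egrep 'tool|contact'
python3 lip.py
```

```text
tool_pos: [0.5329, 0.0349, 0.0886]
contact_force: [0.1, -0.1, -0.6]
scene 22 325.90909090909093 174.8181818181818
side 0 0 0
angle est (np.float64(1.4964707812976525), np.float64(0.35000000000000003))
t 16.95 tcp [0.5325 0.0336 0.0876] ang 90.2 shift [-0.091 -0.004  0.184] turn 0.004 w 0.0217 F [-0.6  0.5 -1. ] j [ 0.17  0.54 -0.4   1.92  0.3   0.74 -0.41]
tool_pos: [0.5317, 0.0549, 0.1223]
contact_force: [-0.6, -0.4, -4.1]
scene 24 332.9166666666667 164.83333333333334
side 0 0 0
angle est (np.float64(1.5434969965235652), np.float64(0.6))
t 17.45 tcp [0.5327 0.0559 0.123 ] ang 90.3 shift [-0.24  -0.007  0.42 ] turn 0.005 w 0.022 F [ 0.4 -0.  -0.8] j [ 0.15  0.49 -0.43  1.89  0.27  0.81 -0.42]
```

```bash
python3 -m handwheel '[0.08,0,-0.09,0, 0.16,0,-0.174,0, 0.25,0,-0.245,0, 0.35,0,-0.313,0, 0.45,0,-0.365,0, 0.56,0,-0.41,0, 0.56,0,-0.41,0]' | egrep 'tool|contact'
python3 lip.py
```

```text
tool_pos: [0.5321, 0.1422, 0.1845]
contact_force: [-0.7, 0.1, -0.7]
scene 9 362.8888888888889 139.44444444444446
side 0 0 0
angle est (np.float64(0.7118647221650575), np.float64(1.3))
t 18.25 tcp [0.5318 0.1386 0.1833] ang 90.3 shift [-0.791 -0.003  0.822] turn 0.005 w 0.0218 F [ 0.2 -0.6 -1.7] j [ 0.03  0.44 -0.47  1.81  0.24  0.95 -0.54]
```

```bash
python3 -m handwheel '[0.08,0,-0.02,0, 0.17,0,-0.03,0, 0.26,0,-0.035,0, 0.35,0,-0.035,0, 0.43,0,-0.02,0, 0.49,0,-0.01,0,0.49,0,-0.01,0]' | egrep 'tool|contact'
python3 -m handwheel '[0.02,0,0,0,0.04,0,0.005,0]' | egrep 'tool|contact'
python3 lip.py
```

```text
tool_pos: [0.5307, 0.2138, 0.1843]
contact_force: [-0.6, -1.0, -1.3]
tool_pos: [0.5314, 0.2172, 0.1838]
contact_force: [-1.4, -0.5, -0.7]
scene 0 0 0
side 0 0 0
t 19.25 tcp [0.5312 0.2177 0.1838] ang 90.2 shift [-1.318  0.     0.825] turn 0.004 w 0.0217 F [ 0.2 -0.8 -1.2] j [-0.11  0.48 -0.48  1.74  0.26  0.98 -0.68]
```

```bash
for i in 1 2 3 4; do python3 -m handwheel '[0.025,0,0.005,0,0.05,0,0.01,0]' | egrep 'tool|contact'; done
```

```text
tool_pos: [0.5309, 0.2223, 0.1813]
contact_force: [-0.4, -7.8, -5.3]
tool_pos: [0.5302, 0.2276, 0.1784]
contact_force: [1.0, -10.6, -10.9]
tool_pos: [0.5296, 0.2334, 0.1757]
contact_force: [1.0, -12.0, -15.3]
tool_pos: [0.5291, 0.2398, 0.1733]
contact_force: [0.1, -11.9, -14.9]
```

The stop was felt at over 10 N. Backing off and checking the cover.

```bash
python3 -m handwheel '[-0.15,0,0,0, -0.4,0,-0.1,0, -0.7,0,-0.25,0, -1,0,-0.3,0]' | egrep 'tool|contact'
python3 -m handwheel '[-0.3,0,0,0, -0.6,-0.1,0,0, -0.9,-0.2,0,0, -1,-0.25,0,-0.05,-1,-0.25,0,-0.1]' | egrep 'tool|contact'
python3 - <<'E'
from h import *
a=shot('scene');b=shot('side');w=shot('wrist')
A=cv2.resize(a['pixels'][110:260,200:400],(400,300),interpolation=3);B=cv2.resize(b['pixels'][90:300,215:355],(200,300),interpolation=3);C=cv2.resize(w['pixels'],(200,150))
o=np.zeros((300,800,3),np.uint8);o[:,:400]=A;o[:,400:600]=B;o[:150,600:]=C
cv2.imwrite('pics/n2.png',o[:,:,::-1]);plan([.439,-.2222,.10],104.6)
E
```

```text
tool_pos: [0.5328, 0.0972, 0.2248]
contact_force: [0.3, 0.4, -0.8]
tool_pos: [0.4938, -0.056, 0.2229]
contact_force: [0.1, 0.8, -0.8]
t 21.1 tcp [ 0.4951 -0.0522  0.223 ] ang 96.2 shift [-1.087 -0.494  0.819] turn -0.141 w 0.0219 F [ 0.3  0.  -0.8] j [ 0.39  0.29 -0.45  1.9   0.15  0.98 -0.02]
```

View pics/n2.png

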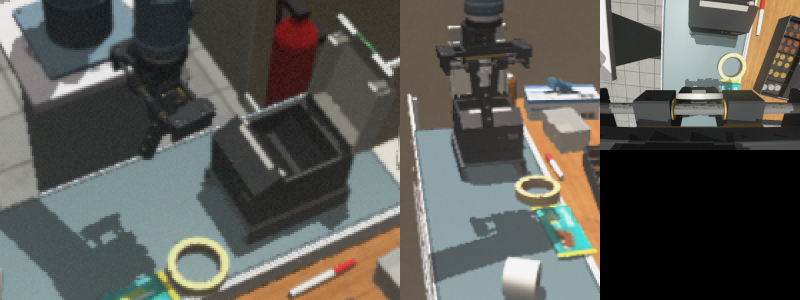

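The picture shows the cover standing right back, with its green lip near (370,45) in the panel, and the bucket open. The knife is still in the gripper and the bystanders haven't moved. Next I'll lay the knife down where it came from.

```bash
python3 -m handwheel '[-0.3,-0.1,0,-0.05, -0.6,-0.25,0.1,-0.1, -0.9,-0.4,0.25,-0.147, -1,-0.45,0.4,-0.147,-1,-0.458,0.5,-0.147,-1,-0.458,0.5,-0.147]' | egrep 'tool|contact'
python3 - <<'E'
from h import *
g=shot('wrist');plan([.448,-.255,.05],104.6)
p=g['pixels'].astype(int);m=p.min(2)>150
for r in range(0,260,20):
    x=np.nonzero(m[r,180:380])[0]; print(r,(x.min()+180,x.max()+180,len(x)) if len(x) else None,end=' ')
s=state();t=s['tool_pos'];q=s['eef_rot'];M=R.from_quat([q[1],q[2],q[3],q[0]]).as_matrix()
for th in(40,50,60,70):
    c,n=np.cos(np.radians(th)),np.sin(np.radians(th))
    print(th,[proj(g,[t+M@[d*c,e,-.034-d*n] for e in(-.012,.012)]).round(0).tolist() for d in(.018,.05,.1)])
E
```

```text
tool_pos: [0.4414, -0.2084, 0.146]
contact_force: [0.0, -0.4, -0.1]
t 21.75 tcp [ 0.4428 -0.208   0.1474] ang 105.1 shift [-0.313 -0.047  0.649] turn 0.008 w 0.0221 F [-0.2  0.8 -0.5] j [ 0.66  0.38 -0.37  1.99  0.18  0.81  0.44]
0 (np.int64(187), np.int64(379), 188) 20 (np.int64(228), np.int64(379), 147) 40 (np.int64(223), np.int64(379), 152) 60 (np.int64(219), np.int64(379), 156) 80 (np.int64(215), np.int64(379), 160) 100 (np.int64(211), np.int64(379), 164) 120 (np.int64(180), np.int64(379), 176) 140 (np.int64(180), np.int64(379), 195) 160 (np.int64(180), np.int64(370), 186) 180 (np.int64(180), np.int64(355), 171) 200 (np.int64(180), np.int64(338), 152) 220 (np.int64(180), np.int64(308), 101) 240 (np.int64(180), np.int64(211), 25) 40 [[[254.0, 245.0], [305.0, 245.0]], [[248.0, 206.0], [311.0, 206.0]], [[232.0, 87.0], [330.0, 87.0]]]
50 [[[254.0, 251.0], [305.0, 251.0]], [[247.0, 226.0], [312.0, 226.0]], [[226.0, 140.0], [337.0, 140.0]]]
60 [[[253.0, 258.0], [305.0, 258.0]], [[246.0, 249.0], [313.0, 249.0]], [[221.0, 217.0], [344.0, 217.0]]]
70 [[[253.0, 265.0], [305.0, 265.0]], [[246.0, 274.0], [314.0, 274.0]], [[218.0, 309.0], [347.0, 309.0]]]
```

```bash
python3 -m handwheel '[-0.1,-0.02,0.2,0, -0.25,-0.045,0.45,0, -0.313,-0.045,0.6,0, -0.313,-0.045,0.65,0, -0.313,-0.045,0.65,0]' | egrep 'tool|contact'
python3 -m handwheel '[0,0,0.07,0, 0,0,0.133,0, 0.05,0,0.165,0, 0.106,0,0.2,0, 0.14,0,0.24,0, 0.177,0,0.28,0]' | egrep 'tool|contact'
python3 -m handwheel '[0.022,0,0.05,0, 0.044,0,0.1,0, 0.052,0,0.15,0, 0.06,0,0.195,0, 0.06,0,0.2,0,0.06,0,0.2,0]' | egrep 'tool|contact'
```

```text
tool_pos: [0.4492, -0.2547, 0.0505]
contact_force: [-0.4, -0.1, -0.4]
tool_pos: [0.4423, -0.2283, 0.0093]
contact_force: [-2.6, 5.4, 11.8]
tool_pos: [0.4398, -0.2206, -0.0214]
contact_force: [0.1, 2.5, 2.6]
```

```bash
python3 -m handwheel '[0,0,0,0, 0,0,0,0, 0,0,0,0, 0,0,0,0]' 0.5 | egrep 'contact|width'
python3 -m handwheel '[0,0,-0.1,0, 0,0,-0.3,0, 0,0,-0.6,0, 0,0,-0.9,0,0,0,-1,0]' 1| egrep 'tool|contact'
python3 - <<'E'
from h import *
g=shot('wrist');a=shot('scene')
p=g['pixels'].astype(int);m=((p.min(2)>185)).astype(np.uint8)
n,l,st,ce=cv2.connectedComponentsWithStats(m)
for i in range(1,n):
    if st[i,4]>400:
        print(st[i],ce[i].round(0),onz(g,[ce[i]],.01).round(3))
plan([.511,-.391,.12],68)
E
```

```text
contact_force: [0.3, -0.3, 0.5]
gripper_width: 0.0439
tool_pos: [0.4413, -0.2229, 0.1324]
contact_force: [0.9, 0.9, -1.1]
[ 180    0   52  241 1012] [206. 117.] [[ 0.355 -0.165  0.01 ]]
[ 227    3   79   71 3022] [260.  45.] [[ 0.39 -0.09  0.01]]
[ 260   74   30  101 2638] [274. 124.] [[ 0.421 -0.154  0.01 ]]
[157 327  26  30 536] [169. 342.] [[ 0.363 -0.431  0.01 ]]
t 24.45 tcp [ 0.4408 -0.2229  0.1308] ang 105.0 shift [-1.204  0.161  0.077] turn 0.617 w 0.0874 F [ 0.4  0.2 -0. ] j [ 0.67  0.4  -0.36  2.    0.2   0.77  0.45]
```

```bash
python3 -m handwheel '[-0.25,0.03,0,0.14, -0.5,0.06,0,0.28, -0.75,0.1,0.05,0.42, -1,0.13,0.1,0.56, -1,0.13,0.1,0.617, -1,0.13,0.1,0.617]' | egrep 'tool|contact'
python3 - <<'E'
from h import *
a=shot('scene');print('keys',onz(a,[(157,240),(146,238),(167,243),(166,232)],.004).round(3))
p=a['pixels'].astype(int)
# knife check in scene: blade bright component
m=(p.min(2)>170).astype(np.uint8);m[:, :200]=0;m[:200]=0;m[240:]=0;m[:,275:]=0
ys,xs=np.nonzero(m)
if len(xs): i=xs.argmax();j=xs.argmin();print('blade ends',onz(a,[(xs[i],ys[i]),(xs[j],ys[j])],.01).round(3),len(xs))
plan([.511,-.391,.10],68)
E
```

```text
tool_pos: [0.4958, -0.3618, 0.1109]
contact_force: [0.1, 0.1, -1.3]
keys [[ 0.393 -0.472  0.004]
 [ 0.369 -0.504  0.004]
 [ 0.42  -0.445  0.004]
 [ 0.376 -0.434  0.004]]
blade ends [[ 0.415 -0.11   0.01 ]
 [ 0.362 -0.298  0.01 ]] 165
t 25.1 tcp [ 0.496  -0.3608  0.1114] ang 68.1 shift [-0.149  0.168  0.076] turn 0.002 w 0.0883 F [-0.3 -0.1  0.1] j [ 0.67  0.59 -0.16  1.7   0.12  0.86  0.08]
```

```bash
python3 -m handwheel '[-0.15,0.165,0,0, -0.15,0.165,0.2,0, -0.15,0.165,0.4,0, -0.15,0.165,0.6,0, -0.15,0.165,0.75,0, -0.15,0.165,0.81,0, -0.15,0.165,0.81,0]' | egrep 'tool|contact'
python3 -m handwheel '[0,0,0,0, 0,0,0,0, 0,0,0,0, 0,0,0,0, 0,0,0,0, 0,0,0,0]' 0
python3 -m handwheel '[0,0,-0.1,0, 0,0,-0.3,0, 0,0,-0.6,0, 0,0,-0.9,0, 0,0,-1,0,0,0,-1,0]'|egrep 'tool|force|width'
```

```text
tool_pos: [0.5105, -0.3902, -0.0095]
contact_force: [0.2, 0.2, -0.5]
time: 26.4
tool_pos: [0.5112, -0.392, -0.0075]
eef_rot: [0.0, 0.829, 0.559, -0.0]
contact_force: [-2.8, 1.6, 5.7]
gripper_width: 0.0575
finger_force: 30.0
tool_pos: [0.5133, -0.3928, 0.1451]
contact_force: [0.7, 0.5, -1.2]
gripper_width: 0.0582
finger_force: 30.0
```

```bash
python3 -m handwheel '[0.2,-0.07,-0.1,0, 0.4,-0.15,-0.2,-0.1, 0.7,-0.25,-0.35,-0.2, 1,-0.36,-0.5,-0.33, 1,-0.36,-0.5,-0.37]'|egrep 'tool|contact'
python3 -m handwheel '[0.3,0,0,0, 0.6,0,0,0, 0.8,0,0,0,0.9,0,0,0,0.9,0,0,0]'|egrep 'tool|contact'
python3 -c "
from h import *;shot('scene');plan([.5325,.171,.22],90)"
```

```text
tool_pos: [0.519, -0.2249, 0.2175]
contact_force: [0.4, 0.6, -1.1]
tool_pos: [0.5164, -0.0955, 0.2156]
contact_force: [-0.3, -0.5, -1.1]
t 28.05 tcp [ 0.5165 -0.0979  0.2158] ang 90.3 shift [ 1.792  0.115 -0.028] turn 0.004 w 0.058 F [-0.1 -0.3 -1.9] j [ 0.39  0.34 -0.36  1.84  0.14  0.99 -0.02]
```

```bash
python3 -m handwheel '[0.3,0.03,0,0, 0.6,0.07,0,0, 0.8,0.11,0,0, 0.9,0.115,0,0]'|egrep 'tool'
python3 - <<'E'
from h import *
a=shot('scene');b=shot('side');t=np.mean([(shot('side'),state()['tool_pos'])[1] for i in range(3)],0);e=t+[0,0,.0445];print(t,e)
c=[]
for n,g in(('scene',a),('side',b)):
    p=g['pixels'].astype(int);u=proj(g,[e])[0];x,y=u.astype(int)
    sub=p[y-25:y+25,x-25:x+25];m=((sub.min(2)>110)&(sub.max(2)-sub.min(2)<45)).astype(np.uint8)
    N,l,st,ce=cv2.connectedComponentsWithStats(m)
    print(n,u.round(1),[(s.tolist(),(q+[x-25,y-25]).round(1).tolist()) for s,q in zip(st[1:],ce[1:]) if s[4]>40])
plan([.5325,.171,.22],90.4)
E
```

```text
tool_pos: [0.5346, 0.0385, 0.2164]
[0.53392217 0.03510849 0.21628064] [0.53392217 0.03510849 0.26078064]
scene [312.1 169.3] [([0, 0, 25, 50, 841], [295.8, 170.0]), ([38, 36, 12, 14, 58], [330.3, 186.6])]
side [281.3 143.4] [([16, 15, 21, 15, 278], [282.7, 139.9]), ([7, 47, 30, 3, 69], [279.9, 166.2])]
t 28.7 tcp [0.5339 0.0346 0.2163] ang 90.0 shift [ 0.909 -0.009 -0.026] turn -0.006 w 0.058 F [-0.2 -0.5 -1.2] j [ 0.18  0.36 -0.41  1.81  0.17  1.   -0.3 ]
```

```bash
python3 -m handwheel '[0.3,0,0,0, 0.6,0,0,0, 0.8,0,0,0, 0.91,0,0,0, 0.91,0,0,0, 0.91,0,0,0]'|egrep 'tool|contact'
python3 -m handwheel '[0,0,0.15,0, 0,0,0.3,0, 0,0,0.45,0, 0,0,0.6,0, 0,0,0.7,0, 0,0,0.75,0, 0,0,0.75,0]'|egrep 'tool|contact'
python3 -c "
from h import *;shot('scene');plan([.5325,.171,.0895],90.4)"
```

```text
tool_pos: [0.5337, 0.1716, 0.2165]
contact_force: [0.3, -0.2, -2.1]
tool_pos: [0.533, 0.1729, 0.1036]
contact_force: [0.4, -0.6, -0.7]
t 30.05 tcp [0.5336 0.1735 0.1045] ang 90.2 shift [-0.017 -0.007  0.1  ] turn -0.004 w 0.0576 F [ 0.7 -0.8 -1.2] j [-0.09  0.56 -0.4   1.84  0.29  0.81 -0.64]
```

```bash
for i in 1 2 3 4 5; do python3 -m handwheel '[0,0,0.01,0,0,0,0.02,0]'|egrep 'tool|contact'; done
```

```text
tool_pos: [0.5339, 0.1744, 0.1021]
contact_force: [-0.4, -0.9, -1.4]
tool_pos: [0.5334, 0.1742, 0.0985]
contact_force: [-0.2, 0.7, -2.2]
tool_pos: [0.5334, 0.174, 0.0959]
contact_force: [-3.6, -3.6, 15.6]
tool_pos: [0.5339, 0.1734, 0.0948]
contact_force: [-8.1, -7.3, 28.8]
tool_pos: [0.534, 0.1724, 0.0923]
contact_force: [-8.8, -9.7, 31.1]
```

```bash
python3 -m handwheel '[-0.01,0,-0.02,0,-0.02,0,-0.03,0,-0.03,0,-0.03,0]'|egrep 'tool|contact'
python3 -m handwheel '[0,0,0.01,0,0,0,0.01,0]'|egrep 'tool|contact'
python3 -m handwheel '[0,0,0.01,0,0,0,0.01,0]'|egrep 'tool|contact'
```

```text
tool_pos: [0.5332, 0.1697, 0.0937]
contact_force: [-0.4, 0.6, -2.2]
tool_pos: [0.5329, 0.1696, 0.0917]
contact_force: [0.5, 0.9, -1.7]
tool_pos: [0.533, 0.1697, 0.0904]
contact_force: [0.2, -0.5, -2.0]
```

```bash
for i in 1 2 3; do python3 -m handwheel '[0,0,0.007,0,0,0,0.007,0]'|egrep 'tool|contact'; done
```

```text
tool_pos: [0.5332, 0.1697, 0.0901]
contact_force: [-2.1, -1.0, 3.7]
tool_pos: [0.5333, 0.1696, 0.09]
contact_force: [-4.0, -3.1, 13.1]
tool_pos: [0.5333, 0.1695, 0.0898]
contact_force: [-8.0, -3.7, 21.3]
```

```bash
python3 -m handwheel '[0,0,-0.008,0,0,0,-0.012,0]'|egrep 'tool|contact'
python3 -m handwheel '[0,0,0,0,0,0,0,0,0,0,0,0,0,0,0,0]' 0.76|egrep 'tool|contact|width'
python3 -m handwheel '[0,0,-0.05,0,0,0,-0.15,0,0,0,-0.3,0,0,0,-0.5,0,0,0,-0.75,0,0,0,-1,0]'|egrep 'tool|contact|width'
python3 -m handwheel '[-0.3,0,-0.1,0,-0.6,0,-0.1,0,-0.9,0,-0.1,0,-1,0,-0.1,0]'|egrep 'tool'
python3 -m handwheel '[-0.3,0,-0.1,0,-0.6,0,-0.1,0,-0.9,0,-0.1,0,-1,0,-0.1,0]'|egrep 'time|tool'
python3 - <<'E'
from h import *
a=shot('scene','end.png');e=[.533,.169,.134]
u=proj(a,[e])[0];print('roll exp',u)
# roll outline predicted: end-face centres and flanks
print(proj(a,[[.504,.171,.134],[.562,.171,.134],[.533,.171,.169],[.533,.206,.134],[.533,.136,.134]]).round(1))
p=a['pixels'].astype(int);m=(p.min(2)>120).astype(np.uint8);x,y=u.astype(int)
sub=m[y-25:y+25,x-25:x+25]
for r in sub[::1]: print(''.join('#' if v else '.' for v in r))
E
```

```text
tool_pos: [0.5333, 0.1695, 0.09]
contact_force: [-2.2, -1.4, 2.9]
tool_pos: [0.5332, 0.1697, 0.0892]
contact_force: [-0.3, -0.1, -0.7]
gripper_width: 0.0671
tool_pos: [0.533, 0.1698, 0.2421]
contact_force: [1.4, -0.3, 0.7]
gripper_width: 0.0672
tool_pos: [0.5339, 0.0139, 0.2559]
time: 34.35
tool_pos: [0.5338, -0.1361, 0.2708]
roll exp [345.01681206 180.40780464]
[[341.2 174.2]
 [350.  186.3]
 [346.7 173.5]
 [354.4 176.7]
 [336.5 183.8]]
..................................................
..................................................
...##.........................##..................
...###......................###...........#.......
....###..................##............#....#.....
.....##...............####..............#.........
.....###............#...................##........
......###........##.#........................#....
#......##.....####........................#....##.
##.....###...##..............................#..#.
##......####..................................#.#.
###....###....................................###.
######.......................................##
[... 1190 characters left out ...]
###..................................
.............###..................................
.............####.................................
..................................................
....................##............................
....................##............................
.....................#............................
..................................................
..................................................
..................................................
..................................................
..................................................
..................................................
..................................................
```

```bash
python3 - <<'E'
from h import *
a=cv2.imread('pics/end.png')[:,:,::-1].astype(int)
m=(a[...,1]-np.maximum(a[...,0],a[...,2])>40);ys,xs=np.nonzero(m[100:160,360:410]);print('green',len(xs),xs.mean()+360,ys.mean()+100)
o=cv2.imread('pics/scene0.png')[:,:,::-1].astype(int)
d=np.abs(a-o).sum(2)>90
for n,(x0,x1,y0,y1) in dict(tape=(280,318,226,260),bar=(226,292,245,290),keys=(140,175,225,252),knife=(208,262,202,240)).items(): print(n,d[y0:y1,x0:x1].mean().round(3))
print(close_job())
E
```

```text
green 5 384.4 132.2
tape 0.0
bar 0.382
keys 0.0
knife 0.111
the job is handed in; nothing more can be done
None
```

The job is handed in, at about 34 s on the robot's clock: the cover was levered out with the knife blade and swung back to its stop, the knife laid back where it came from, and the paper roll set in the bucket with its core along the hinge. The tape and keys match the first picture. The packet's area showed changed pixels that I put down to the arm's shadow, without checking that it hadn't moved.

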